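# Sweep the old camera parts off the service board

## Robot

A 6-joint arm with a two-finger parallel gripper is mounted at the origin on the work surface. World frame = base frame: x ahead of the robot, y to its left, z up, the work surface at z = 0. Lengths are in mm, angles in rad, forces in N, time in s.
With the tool pointing down it reaches from about 375 to 900 mm from the base axis. Payload 3.1 kg.
Tool frame: the origin (TCP) lies on the centre line of the jaws, within the pads' length; the fingertips stand 19 mm ahead of it and the grasp point (between the pads) is the TCP; z points along the fingers, y is the direction in which the jaws open and shut (so a half turn about z gives the same grasp; the last joint's range is limited). The gripper opens to 87 mm and grips with 3 to 60 N. Pads are 19 mm wide; open, the fingers measure 117 mm over their backs; the gripper's body (75 mm by 190 mm) begins 51 mm behind the grasp point.
Start: joints at [-1.325, 0.527, 1.433, -0, 1.181, -0.178], TCP at [257.606, -569.417, 241.548] pointing down, gripper open.
Joint ranges: [-3.08, 3.08], [-0.75, 2.2], [0.22, 2.44], [-1.43, 4.57], [0, 2.65], [-2.85, 2.85]. Speed limits (rad/s): [2.79, 2.79, 3.14, 3.14, 3.14, 3.14].

## Interface

Orientations are given as a unit quaternion [x, y, z, w].
In Python, from bench import robot gives the robot as it stands.
- The arm moves only by the tool apply_moves, never from a script. Its argument "plan" is one flat list of numbers, 7 for each row, row after row: the shift along the tool's x, y, z in m, then the turn, a rotation vector about the tool's x, y, z in units of 6 degrees (1.0 is 6 degrees), then the finger opening in m, from 0 to 0.087. In form: [dx, dy, dz, rx, ry, rz, claw, dx, dy, dz, rx, ry, rz, claw, ...]. A call has 1 to 20 rows; each row is the pose to reach, as a shift and turn from the pose commanded when the call began, along the tool's axes at that moment; what a row does not reach only later rows make up. A row lasts 1/10 s, in which the tool goes at most 50 mm and 8.59 degrees, less where a joint would pass 70% of its speed; a pose out of reach is approached as far as the arm can. A call with a gripper value outside its range is refused whole. The fingers move at their own pace and stop on an object; "grip_force" is the grip in N (left out, the last holds). Time passes only in rows, so rows that repeat a pose let the fingers close. It gives the time, the measured TCP pose, the force and the opening at its end, in the units of the state.
- robot.get_state(): the state, without advancing time (a new reading comes with each control period).
- robot.get_image(name): name is "side" or "top"; returns (picture, depth): 400x640x3 uint8, red, green, blue; 400x640 float32, mm along the optical axis (not along the pixel's ray), 0 where there is no reading.
- robot.camera_model(name): a dict with "K" (3x3 intrinsics, pixels), "dist_coeffs" ([k1, k2, p1, p2, k3] as OpenCV has them; the pictures are not rectified), "camera_from_world" (4x4, takes a point from world to camera coordinates). Camera axes: x right, y down, z forward; pixel columns grow to the right and rows downward; lengths in mm; the calibration is good to about 2 mm. A picture is of the moment at which its call begins. camera_model takes no time and is no camera call.
- robot.finish_job(): hands the job in, once; it reports no verdict.
The state is a dict: "t": time; "joint_pos": joint angles; "qd": joint speeds; "joint_efforts": joint torques, N m; "tcp_pos": TCP position; "tcp_rot": TCP orientation; "wrist_force": force on the tool from outside, world axes, zero at the start; "torque": the same for the moment, N m; "gripper_width": finger opening in mm.
Only numpy, scipy, OpenCV 4.12 (cv2) and the standard library are available. Lean on these libraries where they do the work, as an engineer would, in place of code of your own. Each camera call takes 0.05 s, during which the arm holds its last target.

## Task

Clear the repair board: with the fingers, sweep the three small old parts (ring, dial and cover) along the board and over its open end into the empty blue tray, not into the full one. Push them only, do not pick them up, and leave the standing lens, the camera and the jar where they are.

Things in the scene. Friction and masses are not known exactly. Their poses are not given: they have to be found in the camera images.
- board: Fixed, level wooden repair board with a white top, 240 mm along its x axis, 300 mm along its y axis; origin at the centre of its underside on the table, top surface 30 mm above the table (z = 30 mm). Along its two long edges (x = -120 and +120 mm) runs an aluminium strip, 6 mm thick, standing 8 mm above the top; its two ends (y = -150 and +150 mm) are open, and a tray stands against each.
- empty_tray: Fixed blue open tray, empty at the start, against one of the board's two ends (either one, it varies; 1 mm gap), long sides parallel to the board's x axis. 220 mm (its x) by 110 mm (its y) outside, walls 4 mm thick and 26 mm high, so its rim lies 4 mm below the board's top; inner floor 4 mm up. Origin at the centre of its underside.
- full_tray: Fixed blue tray of the same size against the board's other end, filled with dark foam and bedded lens parts, whose tops stand 37 mm or less above the table. Origin at the centre of its underside. Nothing goes in here.
- ring_mid (a point): Centre of the loose dark steel lens ring lying flat on the board: 38 mm outside diameter, 24 mm hole, 8 mm high, about 30 g.
- dial_mid (a point): Centre (half-way up) of the loose round steel dial lying flat on the board: 28 mm diameter, 12 mm high, about 30 g.
- cover_mid (a point): Centre (half-way up) of the loose black rectangular cover lying flat on the board: 46 mm (its x axis) by 26 mm (its y axis), 10 mm high, about 35 g.
- lens: Loose black lens standing upright on the board, to be left alone: 55 mm diameter, 45 mm high; origin at the centre of its underside. It stands near the board's +x strip, at least 40 mm clear of the middle line (board y axis) of the board.
- camera_body: Loose camera standing on the table beyond the board (+x side), to be left alone: 130 mm along its y axis, 36 mm thick with a lens mount reaching 12 mm out to its -x side, 86 mm high; origin at the centre of its underside.
- jar: Loose amber glass jar standing on the table beyond the board, to be left alone: 56 mm diameter, 85 mm high; origin at the centre of its underside.

How it is judged (in metres and radians):
At the end, for the whole second after the job is handed in: The centres of ring, dial and cover lie within the empty tray's inner walls, below 28 mm above the table, at rest; lens, camera and jar have moved less than 10 mm and the lens stands upright (within 0.1 rad) (x of ring_mid in the frame of empty_tray between -0.106 and 0.106 m and y of ring_mid in the frame of empty_tray between -0.051 and 0.051 m and z of ring_mid in the frame of empty_tray between 0 and 0.028 m and x of dial_mid in the frame of empty_tray between -0.106 and 0.106 m and y of dial_mid in the frame of empty_tray between -0.051 and 0.051 m and z of dial_mid in the frame of empty_tray between 0 and 0.028 m and x of cover_mid in the frame of empty_tray between -0.106 and 0.106 m and y of cover_mid in the frame of empty_tray between -0.051 and 0.051 m and z of cover_mid in the frame of empty_tray between 0 and 0.028 m and linear speed of each of ring, dial, cover below 0.02 m/s and distance of each of lens, camera_body, jar from where it was at the start of the episode below 0.01 m and angle between lens's own z axis and vertical below 0.1 rad); the robot touches nothing.
It fails at once if a part is lifted instead of swept (its centre more than 48 mm above the table) (height (world z) of any of ring_mid, dial_mid, cover_mid above 0.048 m).
It fails at once if the lens, the camera or the jar is moved by more than 10 mm (distance of any of lens, camera_body, jar from where it was at the start of the episode above 0.01 m).
It also fails if it takes over 64 s, if anything falls off the work surface, if the arm or the gripper's body presses on something with over 40 N, if the wrist force passes 120 N, or if a joint passes its speed limit or range.

## Working session

There is one attempt and no reset: what is moved stays moved. The work goes in short steps, Python scripts to look and compute and a tool call to move; the robot and the scene stay as the last step left them, time stands still between calls to the robot, and variables do not carry over. Pictures are saved under pics/ and viewed, and the job is handed in when it is done.

Besides the shell and the picture viewer there is one more tool, called after "Call:" as a command line: name --argument value ..., lists and objects as JSON in quotes. apply_moves: Moves the arm, as the interface text tells. Its arguments: {"type":"object","properties":{"plan":{"type":"array"},"grip_force":{"type":"number"}},"required":["plan"]}

```bash
ls; mkdir -p pics
python3 - <<'E'
from bench import robot
import cv2,numpy as np
print(robot.get_state())
for n in ("top","side"):
    im,d=robot.get_image(n); cv2.imwrite(f"pics/{n}0.png",im[:,:,::-1]); np.savez(f"{n}0.npz",im=im,d=d)
    m=robot.camera_model(n); print(n,np.array(m["K"]).round(1).tolist(),m["dist_coeffs"],np.round(m["camera_from_world"],3).tolist())
E
```

```text
pics
{'t': 0.0, 'joint_pos': array([-1.32448689e+00,  5.28437932e-01,  1.43389787e+00, -9.20987950e-06,
        1.18135682e+00, -1.78479186e-01]), 'qd': array([-2.80938588e-04,  4.22933107e-04, -2.41410351e-05, -1.15371349e-03,
       -7.47786361e-04, -3.98654885e-04]), 'joint_efforts': array([-8.55803501e-04, -4.40048110e+01, -1.76594925e+01,  6.31509768e-02,
        5.82430023e-02, -1.75057876e-04]), 'tcp_pos': array([ 257.44827756, -568.76782582,  240.59032642]), 'tcp_rot': array([ 9.77528085e-01,  2.10802609e-01, -3.98594063e-05, -1.04923722e-03]), 'wrist_force': array([0.37948593, 0.65723008, 0.05043728]), 'torque': array([-0.04285795, -0.008349  ,  0.04691094]), 'gripper_width': 86.98911886254389}
top [[384.6, 0.0, 316.9], [0.0, 384.6, 207.0], [0.0, 0.0, 1.0]] [0.01233175 0.         0.         0.         0.        ] [[0.022, -0.999, 0.023, -6.137], [-0.993, -0.024, -0.115, 642.0], [0.115, -0.021, -0.993, 827.588], [0.0, 0.0, 0.0, 1.0]]
side [[369.5, 0.0, 320.5], [0.0, 369.5, 197.2], [0.0, 0.0, 1.0]] [-0.01975879  0.          0.          0.          0.        ] [[0.939, -0.345, -0.017, -611.414], [-0.253, -0.653, -0.714, 200.941], [0.235, 0.674, -0.7, 514.688], [0.0, 0.0, 0.0, 1.0]]
```

View pics/top0.png

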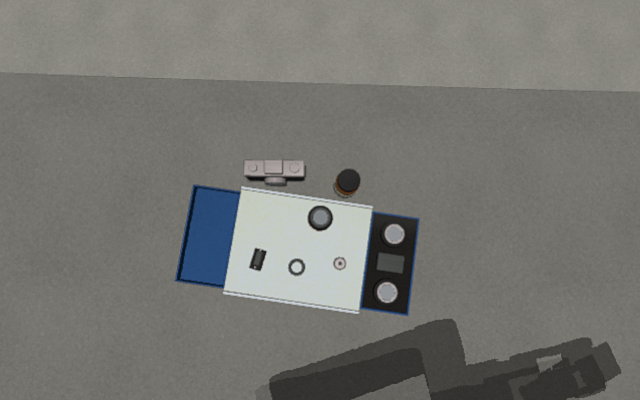

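View pics/side0.png

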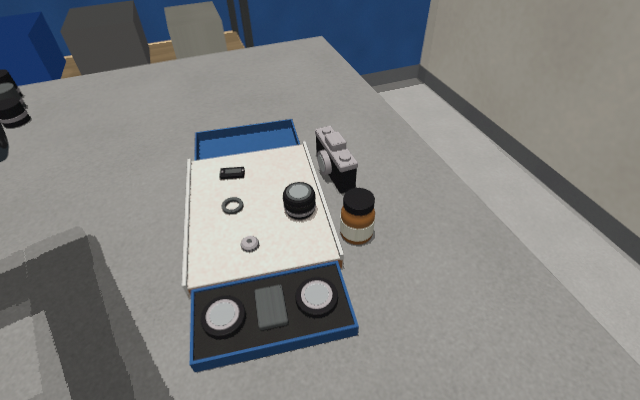

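```bash
cat > h.py <<'E'
import cv2,numpy as np
from bench import robot
def ray(n,uv,z):
    m=robot.camera_model(n);K=np.array(m["K"],float);T=np.array(m["camera_from_world"],float)
    p=cv2.undistortPoints(np.array(uv,float).reshape(-1,1,2),K,np.array(m["dist_coeffs"],float)).reshape(-1,2)
    R=T[:3,:3];c=-R.T@T[:3,3];d=np.c_[p,np.ones(len(p))]@R
    return c+d*((z-c[2])/d[:,2])[:,None]
def board(im):
    hsv=cv2.cvtColor(im,cv2.COLOR_RGB2HSV)
    m=((hsv[:,:,2]>170)&(hsv[:,:,1]<40)).astype(np.uint8)
    cs,_=cv2.findContours(m,cv2.RETR_EXTERNAL,cv2.CHAIN_APPROX_NONE)
    return m,max(cs,key=cv2.contourArea)
def blobs(n,im,c):
    f=np.zeros(im.shape[:2],np.uint8);cv2.drawContours(f,[cv2.convexHull(c)],-1,1,-1)
    f=cv2.erode(f,np.ones((7,7)))
    d=(f>0)&(im.max(2)<170)
    k,l,s,ce=cv2.connectedComponentsWithStats(d.astype(np.uint8))
    return [(s[i],ce[i],l==i) for i in range(1,k) if s[i][4]>25]
E
python3 - <<'E'
from h import *
for n in("top","side"):
    im=np.load(n+"0.npz")["im"]
    m,c=board(im)
    w=ray(n,c.reshape(-1,2),31)[:,:2].astype(np.float32)
    r=cv2.minAreaRect(w);print(n,r,cv2.boxPoints(r).round(0).tolist())
    for s,ce,mk in blobs(n,im,c):
        ys,xs=np.nonzero(mk); p=ray(n,np.c_[xs,ys],36)[:,:2].astype(np.float32)
        print(s.tolist(),ce.round(1),ray(n,ce,36).round(0),[np.round(a,1).tolist() if not np.isscalar(a) else round(a,1) for a in cv2.minAreaRect(p)])
    hsv=cv2.cvtColor(im,cv2.COLOR_RGB2HSV)
    b=((hsv[:,:,0]>100)&(hsv[:,:,0]<125)&(hsv[:,:,1]>130)).astype(np.uint8)
    if n=="side": b[:110]=0
    for cc in cv2.findContours(b,cv2.RETR_EXTERNAL,cv2.CHAIN_APPROX_NONE)[0]:
        if cv2.contourArea(cc)>300:
            rr=cv2.minAreaRect(ray(n,cc.reshape(-1,2),26)[:,:2].astype(np.float32));print("blue",rr,cv2.boxPoints(rr).round(0).tolist())
E
```

```text
top ((547.8320922851562, 47.281524658203125), (300.5458984375, 241.91455078125), 82.83438110351562) [[409.0, -87.0], [649.0, -117.0], [687.0, 181.0], [447.0, 211.0]]
[307, 205, 26, 27, 538] [319.7 217.7] [[618.   2.  36.]] [[618.1, 1.8], [55.6, 57.3], 46.3]
[249, 248, 18, 23, 279] [257.3 259. ] [[523. 138.  36.]] [[523.2, 137.7], [28.0, 48.3], 73.8]
[333, 257, 13, 14, 84] [339.  262.9] [[519. -43.  36.]] [[517.3, -43.0], [28.5, 26.7], 1.0]
[288, 258, 17, 18, 171] [296.2 266.6] [[508.  52.  36.]] [[508.7, 52.0], [37.1, 35.3], 1.5]
[233, 292, 46, 7, 50] [255.4 294.9] [[446. 139.  36.]] [[445.7, 138.5], [98.9, 2.5], 82.7]
blue ((522.0193481445312, -157.49539184570312), (107.52188110351562, 217.3496551513672), 82.76945495605469) [[407.0, -197.0], [623.0, -225.0], [637.0, -118.0], [421.0, -90.0]]
blue ((573.6074829101562, 251.64898681640625), (107.03125762939453, 216.90614318847656), 82.73919677734375) [[459.0, 212.0], [674.0, 185.0], [688.0, 291.0], [473.0, 318.0]]
side ((550.5973510742188, 51.84288787841797), (310.4726867675781, 235.81895446777344), 82.8302230834961) [[414.0, -87.0], [6
[... 251 characters left out ...]
8, 259] [232.  205.5] [[506.  50.  36.]] [[506.8, 50.5], [41.3, 39.5], 68.9]
[323, 205, 16, 48, 60] [331.  229.5] [[647. -62.  36.]] [[647.7, -57.2], [103.7, 2.1], 82.9]
[241, 237, 19, 16, 128] [250.6 246.8] [[517. -51.  36.]] [[517.5, -48.2], [29.2, 25.2], 9.8]
[246, 238, 6, 6, 27] [248.7 240.4] [[517. -37.  36.]] [[517.4, -37.0], [8.2, 10.0], 22.5]
blue ((520.0513305664062, -162.11563110351562), (120.15032958984375, 219.03912353515625), 82.80843353271484) [[404.0, -208.0], [621.0, -235.0], [636.0, -116.0], [419.0, -89.0]]
blue ((572.9906616210938, 255.72775268554688), (99.35025787353516, 217.2073516845703), 82.64842224121094) [[459.0, 220.0], [674.0, 193.0], [687.0, 291.0], [472.0, 319.0]]
```

The sizes check out: the board measures 300 × 242 mm, its y axis lies at 82.75° in the world, and the empty tray is at its +y end. In board coordinates the cover is at (-37, 86), the ring at (-40, -1), the dial at (-18, -93) and the lens near x = +70. I'll use the fingers 20 mm apart as a two-pronged rake and sweep the parts one at a time, cover first.

Call:
apply_moves --plan '[0.511, -0.5, 0.09, 0, 0, -9.735, 0.02, 0.511, -0.5, 0.09, 0, 0, -9.735, 0.02, 0.511, -0.5, 0.09, 0, 0, -9.735, 0.02, 0.511, -0.5, 0.09, 0, 0, -9.735, 0.02, 0.511, -0.5, 0.09, 0, 0, -9.735, 0.02, 0.511, -0.5, 0.09, 0, 0, -9.735, 0.02, 0.511, -0.5, 0.09, 0, 0, -9.735, 0.02, 0.511, -0.5, 0.09, 0, 0, -9.735, 0.02, 0.511, -0.5, 0.09, 0, 0, -9.735, 0.02, 0.511, -0.5, 0.09, 0, 0, -9.735, 0.02, 0.511, -0.5, 0.09, 0, 0, -9.735, 0.02, 0.511, -0.5, 0.09, 0, 0, -9.735, 0.02, 0.511, -0.5, 0.09, 0, 0, -9.735, 0.02, 0.511, -0.5, 0.09, 0, 0, -9.735, 0.02, 0.511, -0.5, 0.09, 0, 0, -9.735, 0.02, 0.511, -0.5, 0.09, 0, 0, -9.735, 0.02, 0.511, -0.5, 0.09, 0, 0, -9.735, 0.02, 0.511, -0.5, 0.09, 0, 0, -9.735, 0.02]'

```text
t: 1.9
tcp_pos: [516.5, 95.7, 151.5]
tcp_rot: [0.751, 0.661, -0.0, -0.0]
wrist_force: [-0.2, -0.3, 0.6]
gripper_width: 19.7
```

Call:
apply_moves --plan '[0, 0, 0.04, 0, 0, 0, 0.02, 0, 0, 0.07, 0, 0, 0, 0.02, 0, 0, 0.075, 0, 0, 0, 0.02, 0, 0, 0.075, 0, 0, 0, 0.02]'

```text
t: 2.3
tcp_pos: [516.5, 95.6, 76.2]
tcp_rot: [0.751, 0.66, -0.001, -0.001]
wrist_force: [1.9, -0.2, 0.3]
gripper_width: 20.3
```

```bash
cat > look.py <<'E'
import sys
from h import *
im,d=robot.get_image(sys.argv[1]);n=sys.argv[2];np.savez(n+".npz",im=im,d=d)
s=robot.get_state();print(s["t"],s["tcp_pos"].round(1),s["gripper_width"].round(1),s["wrist_force"].round(1))
c=im[100:340,150:430] if sys.argv[1]=="side" else im[140:340,150:450]
cv2.imwrite(f"pics/{n}.png",cv2.resize(c,None,fx=2.5,fy=2.5,interpolation=cv2.INTER_CUBIC)[:,:,::-1])
E
python3 look.py side s1
```

```text
Traceback (most recent call last):
  File "look.py", line 4, in <module>
    s=robot.get_state();print(s["t"],s["tcp_pos"].round(1),s["gripper_width"].round(1),s["wrist_force"].round(1))
                                                           ^^^^^^^^^^^^^^^^^^^^^^^^
AttributeError: 'float' object has no attribute 'round'
```

```bash
sed -i 's/s\["gripper_width"\].round(1)/s["gripper_width"]/' look.py
python3 look.py side s1
```

```text
2.4 [518.   96.   77.7] 19.922470375558294 [0.  0.5 0.5]
```

View pics/s1.png

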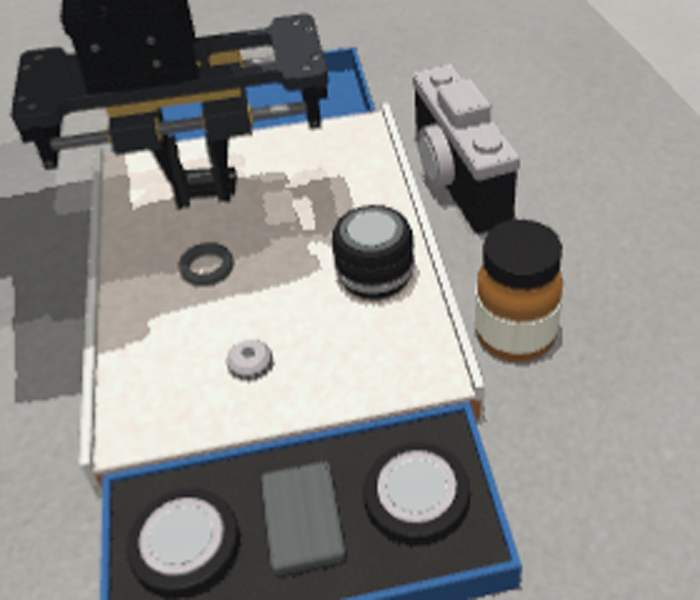

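The fingers stand cleanly between the cover (around (210,180) in the crop) and the ring (207,263). I'll lower them and sweep the cover.

Call:
apply_moves --plan '[0, 0, 0.012, 0, 0, 0, 0.02, 0, 0, 0.0235, 0, 0, 0, 0.02, 0, 0, 0.0235, 0, 0, 0, 0.02, 0.006, 0, 0.0235, 0, 0, 0, 0.02, 0.014, 0, 0.0235, 0, 0, 0, 0.02, 0.022, 0, 0.0235, 0, 0, 0, 0.02, 0.03, 0, 0.0235, 0, 0, 0, 0.02, 0.038, 0, 0.0235, 0, 0, 0, 0.02, 0.046, 0, 0.0235, 0, 0, 0, 0.02, 0.054, 0, 0.0235, 0, 0, 0, 0.02]'

```text
t: 3.4
tcp_pos: [524.0, 151.1, 53.1]
tcp_rot: [0.75, 0.661, 0.0, 0.0]
wrist_force: [-0.3, 0.3, 0.3]
gripper_width: 20.3
```

```bash
python3 look.py side s2
```

```text
3.45 [524.3 152.1  53.2] 19.955186429229556 [ 0.3 -0.5  0.4]
```

View pics/s2.png

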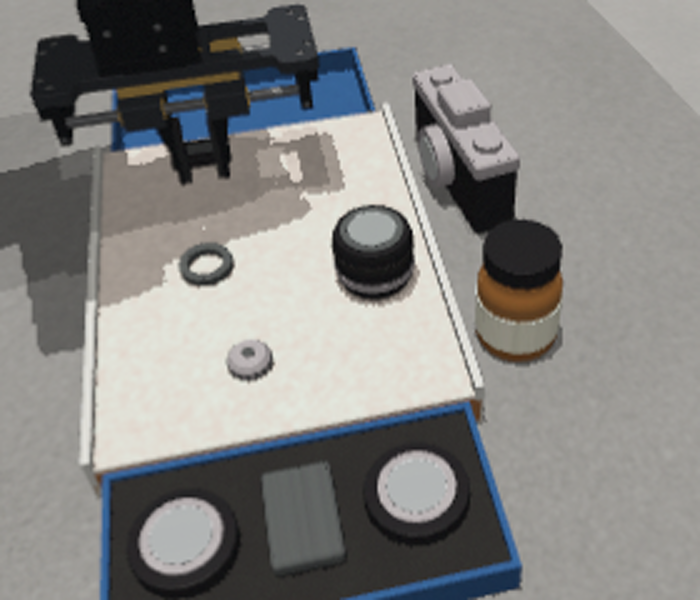

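The cover rides squarely in front of the fingers (around (203,152)). I'll push it on over the edge and then lift.

Call:
apply_moves --plan '[0.008, 0, 0, 0, 0, 0, 0.02, 0.016, 0, 0, 0, 0, 0, 0.02, 0.024, 0, 0, 0, 0, 0, 0.02, 0.032, 0, 0, 0, 0, 0, 0.02, 0.04, 0, 0, 0, 0, 0, 0.02, 0.048, 0, 0, 0, 0, 0, 0.02, 0.056, 0, 0, 0, 0, 0, 0.02, 0.064, 0, 0, 0, 0, 0, 0.02, 0.072, 0, 0, 0, 0, 0, 0.02, 0.074, 0, 0, 0, 0, 0, 0.02, 0.074, 0, 0, 0, 0, 0, 0.02, 0.074, 0, 0, 0, 0, 0, 0.02]'

```text
t: 4.65
tcp_pos: [533.1, 223.6, 53.0]
tcp_rot: [0.75, 0.661, -0.0, -0.0]
wrist_force: [0.7, 0.7, 0.5]
gripper_width: 20.0
```

```bash
python3 look.py side s3
```

```text
4.7 [533.1 223.5  53. ] 20.234128343909564 [ 0.4 -0.8  0.3]
```

View pics/s3.png

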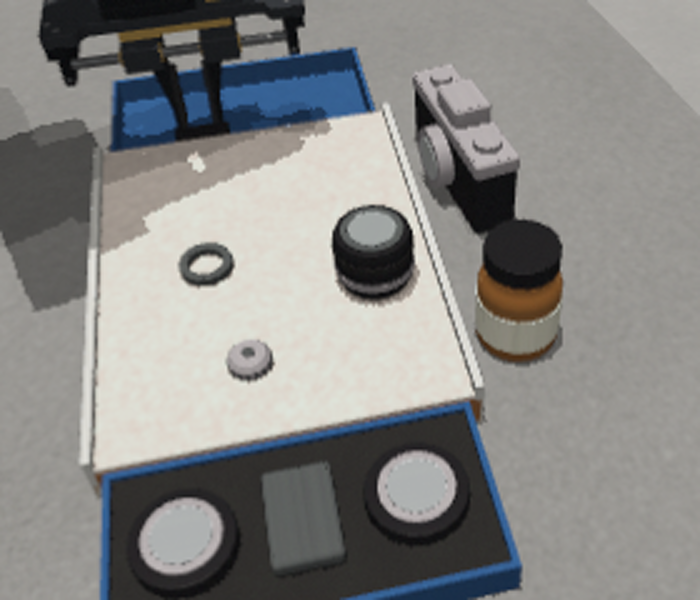

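Call:
apply_moves --plan '[0, 0, -0.04, 0, 0, 0, 0.02, -0.045, -0.003, -0.04, 0, 0, 0, 0.02, -0.09, -0.003, -0.04, 0, 0, 0, 0.02, -0.135, -0.003, -0.04, 0, 0, 0, 0.02, -0.18, -0.003, -0.04, 0, 0, 0, 0.02, -0.215, -0.003, -0.04, 0, 0, 0, 0.02, -0.215, -0.003, -0.03, 0, 0, 0, 0.02, -0.215, -0.003, -0.03, 0, 0, 0, 0.02]'

```text
t: 5.5
tcp_pos: [502.4, 10.0, 82.2]
tcp_rot: [0.751, 0.66, -0.001, -0.001]
wrist_force: [-0.5, -0.3, -0.3]
gripper_width: 20.1
```

```bash
python3 look.py side s4;python3 look.py top t4
```

```text
5.55 [502.5  11.   82.5] 19.68971654125476 [ 0.6  0.4 -0.3]
5.6 [502.8  11.5  82.8] 19.588184310140754 [ 0.8 -0.8 -0. ]
```

View pics/s4.png

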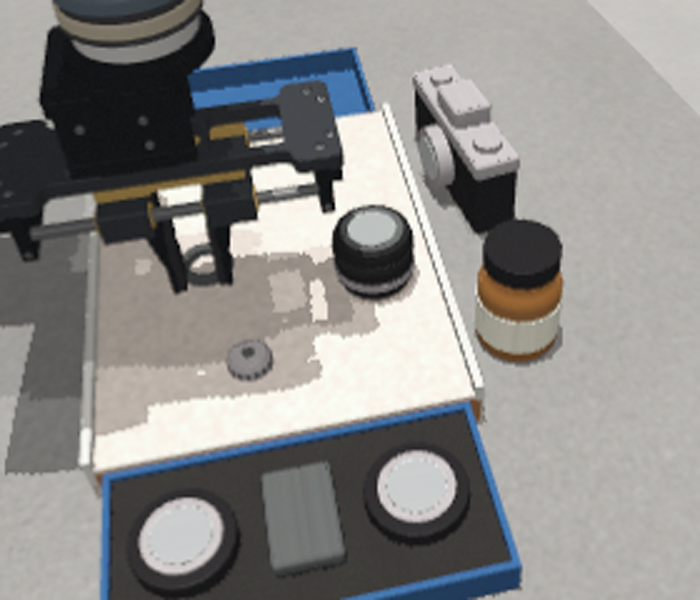

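View pics/t4.png

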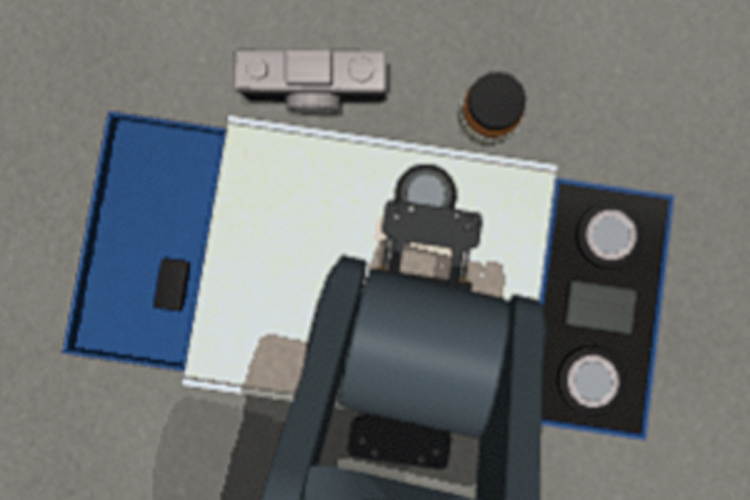

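The cover lies flat in the empty tray (top crop (170,285)), and the fingers stand behind the ring (side crop (205,263)). Next I'll sweep the ring.

Call:
apply_moves --plan '[0, 0, 0.015, 0, 0, 0, 0.02, 0, 0, 0.03, 0, 0, 0, 0.02, 0, 0, 0.03, 0, 0, 0, 0.02, 0.006, 0, 0.03, 0, 0, 0, 0.02, 0.014, 0, 0.03, 0, 0, 0, 0.02, 0.022, 0, 0.03, 0, 0, 0, 0.02, 0.03, 0, 0.03, 0, 0, 0, 0.02, 0.038, 0, 0.03, 0, 0, 0, 0.02, 0.046, 0, 0.03, 0, 0, 0, 0.02, 0.054, 0, 0.03, 0, 0, 0, 0.02, 0.062, 0, 0.03, 0, 0, 0, 0.02, 0.07, 0, 0.03, 0, 0, 0, 0.02, 0.078, 0, 0.03, 0, 0, 0, 0.02, 0.086, 0, 0.03, 0, 0, 0, 0.02]'

```text
t: 7.0
tcp_pos: [514.1, 96.8, 53.0]
tcp_rot: [0.75, 0.661, -0.0, -0.0]
wrist_force: [0.2, -0.0, -0.3]
gripper_width: 20.0
```

```bash
python3 look.py side s5
```

```text
7.05 [514.2  97.7  53. ] 20.262876749970435 [0.2 1.5 0.7]
```

View pics/s5.png

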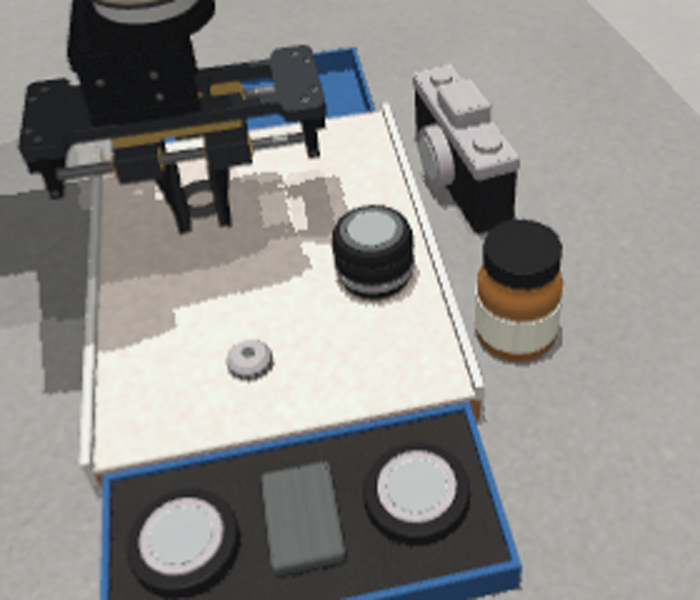

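The ring rides centred against the two fingers (around (202,197)). I'll carry on over the edge.

Call:
apply_moves --plan '[0.008, 0, 0, 0, 0, 0, 0.02, 0.016, 0, 0, 0, 0, 0, 0.02, 0.024, 0, 0, 0, 0, 0, 0.02, 0.032, 0, 0, 0, 0, 0, 0.02, 0.04, 0, 0, 0, 0, 0, 0.02, 0.048, 0, 0, 0, 0, 0, 0.02, 0.056, 0, 0, 0, 0, 0, 0.02, 0.064, 0, 0, 0, 0, 0, 0.02, 0.072, 0, 0, 0, 0, 0, 0.02, 0.08, 0, 0, 0, 0, 0, 0.02, 0.088, 0, 0, 0, 0, 0, 0.02, 0.096, 0, 0, 0, 0, 0, 0.02, 0.104, 0, 0, 0, 0, 0, 0.02, 0.112, 0, 0, 0, 0, 0, 0.02, 0.12, 0, 0, 0, 0, 0, 0.02, 0.128, 0, 0, 0, 0, 0, 0.02, 0.136, 0, 0, 0, 0, 0, 0.02, 0.138, 0, 0, 0, 0, 0, 0.02, 0.138, 0, 0, 0, 0, 0, 0.02]'

```text
t: 8.95
tcp_pos: [531.4, 233.4, 53.0]
tcp_rot: [0.75, 0.661, 0.0, 0.0]
wrist_force: [0.4, 0.8, 0.9]
gripper_width: 19.9
```

Call:
apply_moves --plan '[0, 0, -0.04, 0, 0, 0, 0.02, -0.045, 0.01, -0.04, 0, 0, 0, 0.02, -0.09, 0.022, -0.04, 0, 0, 0, 0.02, -0.135, 0.022, -0.04, 0, 0, 0, 0.02, -0.18, 0.022, -0.04, 0, 0, 0, 0.02, -0.225, 0.022, -0.04, 0, 0, 0, 0.02, -0.27, 0.022, -0.04, 0, 0, 0, 0.02, -0.31, 0.022, -0.04, 0, 0, 0, 0.02, -0.31, 0.022, -0.03, 0, 0, 0, 0.02, -0.31, 0.022, -0.03, 0, 0, 0, 0.02]'

```text
t: 9.95
tcp_pos: [513.0, -78.1, 82.2]
tcp_rot: [0.751, 0.66, -0.001, -0.001]
wrist_force: [-0.1, 1.0, -0.2]
gripper_width: 19.8
```

```bash
python3 look.py side s6;python3 look.py top t6
```

```text
10.0 [513.2 -77.   82.5] 20.064526074336857 [ 0.5  0.9 -0.7]
10.05 [513.5 -76.4  82.7] 19.90152315512337 [-0.1 -0.3 -0.2]
```

View pics/s6.png

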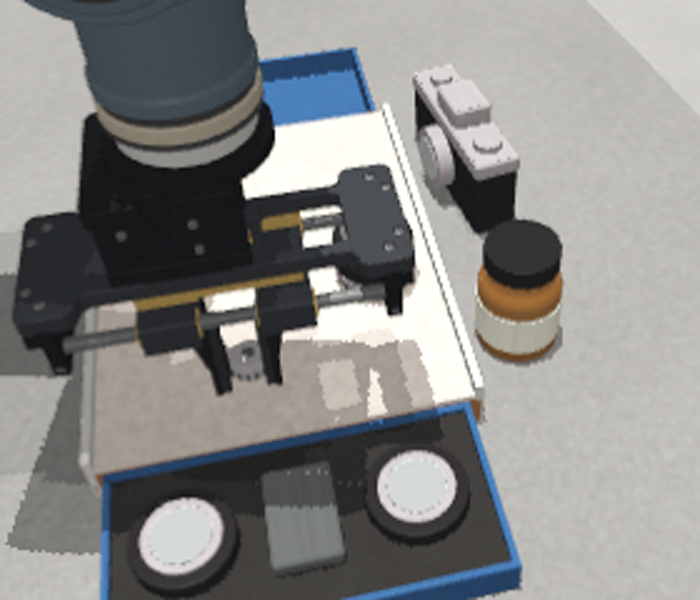

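View pics/t6.png

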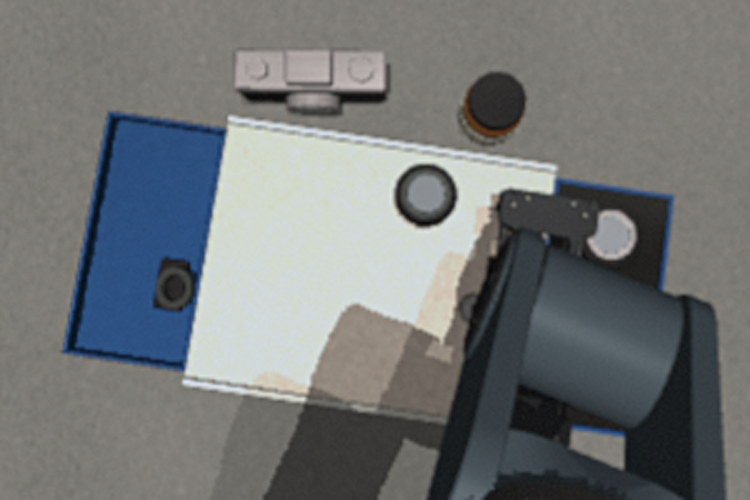

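The ring is in the tray on top of the cover (top crop (173,285)). The dial is centred in front of the fingers. I'll sweep it straight past the lens, then drift toward +x so that it drops on free floor.

Call:
apply_moves --plan '[0, 0, 0.015, 0, 0, 0, 0.02, 0, 0, 0.03, 0, 0, 0, 0.02, 0, 0, 0.03, 0, 0, 0, 0.02, 0.006, 0, 0.03, 0, 0, 0, 0.02, 0.014, 0, 0.03, 0, 0, 0, 0.02, 0.022, 0, 0.03, 0, 0, 0, 0.02, 0.03, 0, 0.03, 0, 0, 0, 0.02, 0.038, 0, 0.03, 0, 0, 0, 0.02, 0.046, 0, 0.03, 0, 0, 0, 0.02, 0.054, 0, 0.03, 0, 0, 0, 0.02, 0.062, 0, 0.03, 0, 0, 0, 0.02, 0.07, 0, 0.03, 0, 0, 0, 0.02, 0.078, 0, 0.03, 0, 0, 0, 0.02, 0.086, 0, 0.03, 0, 0, 0, 0.02, 0.094, 0, 0.03, 0, 0, 0, 0.02, 0.102, 0, 0.03, 0, 0, 0, 0.02, 0.11, 0, 0.03, 0, 0, 0, 0.02, 0.118, 0, 0.03, 0, 0, 0, 0.02, 0.123, 0, 0.03, 0, 0, 0, 0.02]'

```text
t: 11.95
tcp_pos: [529.7, 45.6, 53.0]
tcp_rot: [0.75, 0.661, -0.0, -0.0]
wrist_force: [-0.3, -1.4, 0.5]
gripper_width: 19.9
```

```bash
python3 look.py side s7
```

```text
12.0 [529.7  46.   53. ] 19.928660768890257 [-0.   0.5 -1.5]
```

View pics/s7.png

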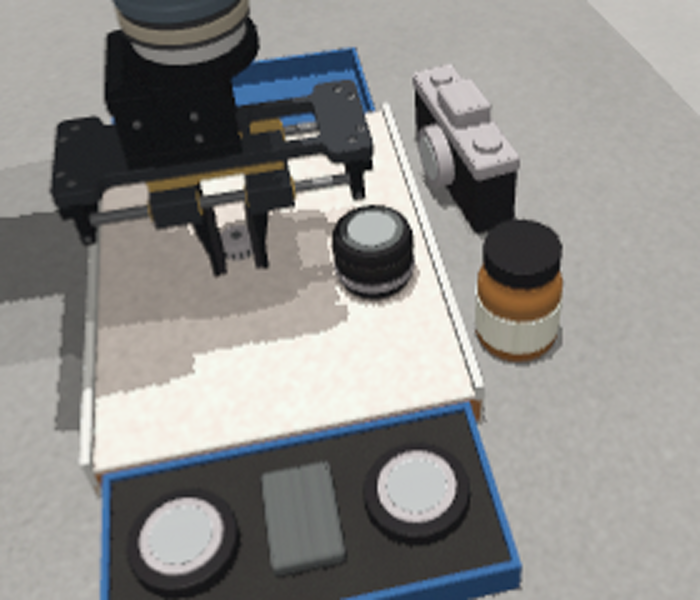

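The dial sits in the notch at (237,238) and the lens hasn't moved. Now the diagonal part.

Call:
apply_moves --plan '[0.009, 0.002, 0, 0, 0, 0, 0.02, 0.018, 0.004, 0, 0, 0, 0, 0.02, 0.027, 0.007, 0, 0, 0, 0, 0.02, 0.036, 0.01, 0, 0, 0, 0, 0.02, 0.045, 0.013, 0, 0, 0, 0, 0.02, 0.054, 0.016, 0, 0, 0, 0, 0.02, 0.063, 0.019, 0, 0, 0, 0, 0.02, 0.072, 0.022, 0, 0, 0, 0, 0.02, 0.081, 0.025, 0, 0, 0, 0, 0.02, 0.09, 0.028, 0, 0, 0, 0, 0.02, 0.099, 0.031, 0, 0, 0, 0, 0.02, 0.108, 0.034, 0, 0, 0, 0, 0.02, 0.117, 0.037, 0, 0, 0, 0, 0.02, 0.126, 0.038, 0, 0, 0, 0, 0.02, 0.135, 0.038, 0, 0, 0, 0, 0.02, 0.144, 0.038, 0, 0, 0, 0, 0.02, 0.153, 0.038, 0, 0, 0, 0, 0.02, 0.162, 0.038, 0, 0, 0, 0, 0.02, 0.171, 0.038, 0, 0, 0, 0, 0.02, 0.178, 0.038, 0, 0, 0, 0, 0.02]'

```text
t: 14.0
tcp_pos: [589.9, 217.4, 53.1]
tcp_rot: [0.75, 0.661, 0.0, -0.0]
wrist_force: [-0.3, 1.3, -0.0]
gripper_width: 20.1
```

Call:
apply_moves --plan '[0, 0, 0, 0, 0, 0, 0.02, 0, 0, -0.04, 0, 0, 0, 0.02, 0, 0, -0.08, 0, 0, 0, 0.02, -0.045, -0.02, -0.12, 0, 0, 0, 0.02, -0.09, -0.04, -0.14, 0, 0, 0, 0.02, -0.135, -0.06, -0.14, 0, 0, 0, 0.02, -0.18, -0.08, -0.14, 0, 0, 0, 0.02, -0.22, -0.1, -0.14, 0, 0, 0, 0.02, -0.22, -0.1, -0.14, 0, 0, 0, 0.02, -0.22, -0.1, -0.14, 0, 0, 0, 0.02]'

```text
t: 15.0
tcp_pos: [462.2, 9.7, 193.3]
tcp_rot: [0.752, 0.66, 0.0, -0.0]
wrist_force: [0.3, 0.2, -0.3]
gripper_width: 19.8
```

```bash
python3 look.py side s8;python3 look.py top t8
```

```text
15.05 [463.3  10.5 193.3] 19.78449175293832 [ 0.5  1.  -0.7]
15.1 [463.9  11.1 193.3] 20.25445438519653 [-0.8  0.5 -0.1]
```

View pics/s8.png

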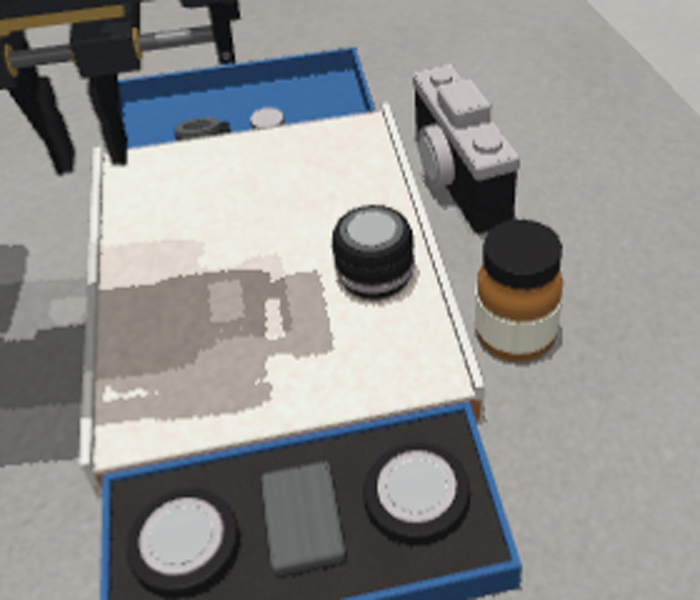

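View pics/t8.png

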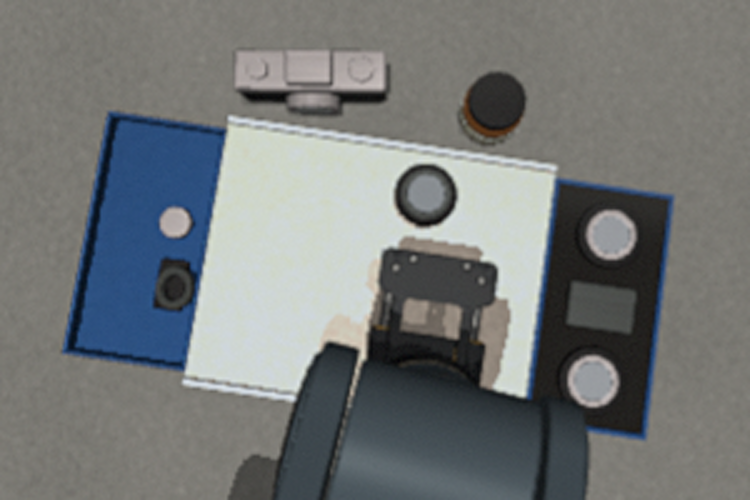

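All three parts are in the tray: the dial at (175,222), and the ring on the cover at (173,286) in the top crop. I'll check heights, margins and the unmoved objects in numbers.

Run:
```python
from h import *
a=np.load("top0.npz");b=np.load("t8.npz")
m=robot.camera_model("top");T=np.linalg.inv(np.array(m["camera_from_world"],float));K=np.array(m["K"])
tc=np.array([574.,252.2]);ex=np.array([.992,-.126]);ey=np.array([.126,.992])
for nm,(x,y),z in (("dial",(175,222),16),("ring",(173,286),20),("cover edge",(172,264),14)):
    u,v=150+x/2.5,140+y/2.5
    w=ray("top",[u,v],z)[0]; 
    out=[]
    for uu in range(int(u)-3,int(u)+4):
      for vv in range(int(v)-3,int(v)+4):
        d=b["d"][vv,uu]
        if d>0: out.append((T@[(uu-K[0,2])/K[0,0]*d,(vv-K[1,2])/K[1,1]*d,d,1])[2])
    print(nm,w.round(0),"tray",((w[:2]-tc)@ex).round(0),((w[:2]-tc)@ey).round(0),"z med/max",np.median(out).round(1),max(out).__round__(1))
# lens/camera/jar difference
for nm,(x0,y0,x1,y1) in dict(lens=(300,200,340,228),cam=(240,155,310,190),jar=(330,165,365,203)).items():
    p=a["im"][y0:y1,x0:x1].astype(np.float32).mean(2);q=b["im"][y0:y1,x0:x1].astype(np.float32).mean(2)
    print(nm,np.round(cv2.phaseCorrelate(p,q)[0],2),"px; mean diff",abs(p-q).mean().round(1))
```

```text
dial [589. 227.  16.] tray 18.0 -23.0 z med/max 16.2 19.6
ring [531. 225.  20.] tray -39.0 -32.0 z med/max 14.4 30.6
cover edge [551. 229.  14.] tray -20.0 -26.0 z med/max 13.8 29.4
lens [ 0.07 -0.06] px; mean diff 7.8
cam [-0.01 -0.03] px; mean diff 6.6
jar [0.04 0.04] px; mean diff 4.8
```

Run:
```python
from h import *
b=np.load("t8.npz");m=robot.camera_model("top");T=np.linalg.inv(np.array(m["camera_from_world"],float));K=np.array(m["K"])
for vv in range(242,268,2):
    r=[]
    for uu in range(207,234,2):
        d=b["d"][vv,uu]; r.append(round((T@[(uu-K[0,2])/K[0,0]*d,(vv-K[1,2])/K[1,1]*d,d,1])[2]) if d>0 else None)
    print(vv,r)
```

```text
242 [7, 6, 3, 5, 5, 4, 6, 4, 6, 7, 4, 3, 27, 28]
244 [3, 1, 4, 1, 12, 11, 13, 11, 4, 8, 6, 3, 27, 32]
246 [4, 5, 5, 3, 17, 14, 13, 13, 16, 11, 6, 25, 30, 29]
248 [3, 4, 4, 14, 16, 28, 27, 29, 28, 7, 3, 26, 31, 30]
250 [6, 4, 1, 15, 23, 25, 21, 28, 30, 32, 7, 26, 29, 31]
252 [4, 3, 6, 24, 23, 14, 14, 15, 35, 34, 25, 26, 31, 30]
254 [4, 1, 6, 28, 21, 17, 14, 14, 12, 35, 26, 24, 29, 32]
256 [4, 1, 3, 23, 19, 16, 15, 14, 12, 34, 30, 23, 31, 32]
258 [5, 3, 4, 24, 21, 12, 16, 13, 32, 33, 27, 28, 31, 30]
260 [1, 4, 14, 22, 26, 25, 13, 27, 33, 29, 28, 30, 30, 31]
262 [2, 1, 12, 13, 27, 30, 29, 31, 32, 8, 27, 30, 30, 30]
264 [3, 6, 6, 2, 6, 14, 13, 14, 6, 3, 26, 33, 32, 30]
266 [4, 2, 6, 6, 5, 7, 5, 4, 5, 4, 29, 27, 29, 28]
```

The ring leans with one edge on the tray rim and the other on the cover. Its top runs from 22 to 34 mm, so its centre is at about 24 mm, under the 28 mm limit. Its centre is also 19 mm inside the wall, and it hasn't moved between the two pictures. It's stable and within limits, so I'm handing in.

Run:
```python
from bench import robot
print(robot.finish_job()); print(robot.get_state()["t"])
```

```text
the job is handed in; nothing more can be done
None
the job is handed in; nothing more can be done
```

I swept the cover, ring and dial one at a time over the board's +y end into the empty tray. I used the two fingers 20 mm apart as a rake, with the tips about 3–4 mm above the board. The job was handed in at about 15 s of the 64 s allowed.

These are the positions from the last pictures, in the empty tray's frame:

| Part | x, y of centre (mm) | Height and resting state |
|---|---|---|
| Dial | (18, -23) | Lies on the tray floor, top about 16 mm above the table |
| Cover | about (-37, -33), inferred from the end of its sweep | Lies flat, top about 14 mm |
| Ring | (-39, -32) | Leans on the cover and the tray rim, centre about 24 mm above the table |

- **Ring:** it does not lie flat. Its centre is about 4 mm under the 28 mm limit, and it looked unmoved between the two pictures taken after its sweep. I left it there instead of nudging it flat.
- **Lens, camera and jar:** they shifted less than 0.1 pixel in the top view, which is well under 1 mm. The lens stands upright.
- **Arm:** it was parked clear above the board, touching nothing.

No check failed. `finish_job` gave no verdict, so the result itself is not confirmed.

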